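# Fill the carousel bin and hold it at the pointer

## Robot

A 6-joint arm with a two-finger parallel gripper is mounted at the origin on the work surface. World frame = base frame: x ahead of the robot, y to its left, z up, the work surface at z = 0. Lengths are in m, angles in rad, forces in N, time in s.
With the tool pointing down it reaches from about 0.375 to 0.9 m from the base axis. Payload 3.1 kg.
Tool frame: the origin (TCP) lies at the centre of the arm's flange, where the gripper is bolted on; the fingertips stand 173 mm ahead of it and the grasp point (between the pads) lies 155 mm ahead of it (tip_extent is the distance from the TCP to the fingertips, in m); z points along the fingers, y is the direction in which the jaws open and shut (so a half turn about z gives the same grasp; the last joint's range is limited). The gripper opens to 85 mm and grips with 20 to 120 N. Pads are 22 mm wide; open, the fingers measure 114 mm over their backs; the gripper's body (76 mm by 85 mm) begins 54 mm behind the grasp point. The pads swing forward as they close: fully open they stand 13 mm farther back than shut.
Start: joints at [-1.411, 0.527, 1.433, -0, 1.181, -0.178], TCP at [0.208, -0.589, 0.405] pointing down, gripper open.
Joint ranges: [-3.08, 3.08], [-0.75, 2.2], [0.22, 2.44], [-1.43, 4.57], [0, 2.65], [-2.85, 2.85]. Speed limits (rad/s): [2.79, 2.79, 3.14, 3.14, 3.14, 3.14].

## Interface

Orientations are given as a unit quaternion [x, y, z, w].
In Python, from station import sense, snapshot, sign_off, tip_extent gives the robot as it stands. The module is installed in compiled form; this text tells all that it offers.
- The arm moves only by the tool servo_tool, never from a script. Its argument "rows" is a list of rows, each a list of 3 entries, a list of its own where there are three numbers: the shift along the tool's x, y, z in mm, then the turn about the tool's z in degrees, then the opening, from -1 (shut) to 1 (fully open), so that 0 is half open. A call has 1 to 8 rows; each row is the pose to reach, as a shift and turn from the pose measured when the call began, along the tool's axes at that moment; what a row does not reach only later rows make up. A row lasts 1/10 s, in which the tool goes at most 50 mm and 8.59 degrees, less where a joint would pass 70% of its speed; a pose out of reach is approached as far as the arm can. A call with a gripper value outside its range is refused whole. The fingers move at their own pace and stop on an object; "force" is the grip in N (left out, the last holds). Time passes only in rows, so rows that repeat a pose let the fingers close. It gives the time, the measured TCP pose, the force and the opening at its end, in the units of the state.
- sense(): the state, without advancing time (a new reading comes with each control period).
- snapshot(name): name is "scene" or "top"; returns a dict with "image" (420x560x3 uint8, blue, green, red), "z_map" (420x560 float32, m along the optical axis (not along the pixel's ray), 0 where there is no reading), "vertical_fov" (degrees; the focal length in pixels is half the picture's height over the tangent of half this angle, whatever the lens; pixels are square), "cx", "cy" (the principal point, pixels), "k1" (the pictures are not rectified: a ray, as slopes to the right and down, at radius r is drawn at 1 + k1 r^2 times it, then the intrinsics apply), "cam_to_world" (4x4, takes a point from camera to world coordinates). Camera axes: x right, y down, z forward; pixel columns grow to the right and rows downward; lengths in m; the calibration is good to about 2 mm. A picture is of the moment at which its call begins.
- sign_off(): hands the job in, once; it reports no verdict.
The state is a dict: "t": time; "q": joint angles; "qd": joint speeds; "tau": joint torques, N m; "tcp_pos": TCP position; "tool_rot": TCP orientation; "force": force on the tool from outside, world axes, zero at the start; "ft_torque": the same for the moment, N m; "finger_gap": opening from 0.0 (shut) to 1.0 (fully open).
Only numpy, scipy, OpenCV 4.12 (cv2) and the standard library are available. Lean on these libraries where they do the work, as an engineer would, in place of code of your own. Each camera call takes 0.05 s, during which the arm holds its last target. There are 200 camera calls.

## Task

Pick up the narrow metal tray with its three wooden balls, tip all of them out of its ramped spout into the square open bin of the bench carousel, and stand the tray flat back down on the bench, clear of the carousel. Only then turn the carousel until the square bin faces the small steel pointer on its foot, and finish with the gripper still holding the carousel firmly and still in that position. Leave the drill case, mallet, vase, hex keys and the cups where they are.

Things in the scene. Friction and masses are not known exactly. Their poses are not given: they have to be found in the camera images.
- carousel_base: Fixed round steel foot of the carousel, 180 mm in diameter, 18 mm high, standing on the bench; origin on the turning axis at bench height. Its -x axis runs from the turning axis to the steel pointer (front of the carousel).
- pointer (a point): Top of the fixed steel pointer, a bar along the bench from under the foot that ends in an upright stub 14 x 16 mm, 26 mm high, 174 mm out from the turning axis, just beyond the rim of the turntable, roughly on the robot's side.
- carousel: All that turns: wooden disc 320 mm in diameter, its top 36 mm above the bench, carrying one square open plywood bin, three round lidded clear jars (66 mm in diameter over the lids, tops 108 mm above the bench; at 90, 180 and 270 degrees from the bin, 100 mm out) and a central steel post 24 mm in diameter with a wooden paddle on top. Origin on the turning axis at bench height; its -x axis points from the post to the centre of the bin.
- spindle (a joint): Angle of the carousel on its foot, rad: 0 when the bin is exactly at the pointer, growing anticlockwise seen from above; stops at -3.2 and 3.2. At the start the bin lies 0.7 to 1.9 rad anticlockwise of the pointer. It turns very easily (about 0.04 N m), has no spring or detents, and stays where it is left unless touched.
- paddle (a point): Centre of the upright paddle handle on the carousel's post, 170 mm above the bench, on the turning axis: 64 mm long along the carousel's x axis (the line to the bin), 14 mm thick along its y axis, 40 mm high. Axes are the carousel's.
- bin_mouth (a point): Centre of the square bin's open mouth, level with its rim, 116 mm above the bench and 98 mm from the turning axis. Outside 104 x 104 mm, walls 4 mm (96 x 96 mm inside), 76 mm deep inside. Axes are the carousel's; -x points outwards from the post.
- tray: Loose narrow aluminium trough tray, about 160 g, origin at the centre of its underside: 150 mm long along its x axis, 48 mm wide outside along y (40 mm inside), walls 42 mm high, 4 mm thick. The -x end is closed by a 42 mm wall. The floor is 4 mm thick and flat up to x = +30 mm, then ramps up at 25 degrees to an open spout at the +x end.
- tray_mid (a point): Centre of the tray, half-way up (21 mm above its underside), midway along its length and between its long walls; axes as the tray's.
- spout (a point): Middle of the lip of the tray's spout, at the upper end of the ramp: 75 mm from the tray's centre along +x, 25 mm above its underside. The side walls run down past it to the underside's level. With this end down by well over 25 degrees (about 45) the balls roll out one by one: tilted slowly they drop just past the lip, tilted fast they fly some cm further.
- knob0_center (a point): Centre of one of three like beech balls, 30 mm in diameter, about 12 g, lying in a row in the tray.
- knob1_center (a point): Centre of one of three like beech balls, 30 mm in diameter, about 12 g, lying in a row in the tray.
- knob2_center (a point): Centre of one of three like beech balls, 30 mm in diameter, about 12 g, lying in a row in the tray.
- drill_case: Red plastic drill case with two steel clips, lying flat: 220 x 260 x 85 mm, a bystander; origin under its centre.
- mallet: Black rubber mallet lying down: head 64 mm thick, 100 mm along its y; wooden handle 265 mm along its -x; a bystander; origin under the head.
- vase: Frosted glass vase, 100 mm at its widest, 190 mm high; fragile bystander; origin under its centre.
- hex_keys: Steel hex keys in a black holder, 30 x 85 mm, about 75 mm high; a bystander; origin under its centre.
- cup0: White espresso cup, rim 62 mm across, 58 mm high, handle on its +y side; a bystander; origin under its centre.
- cup1: A second such espresso cup, a bystander; origin under its centre.
Not all that is in view belongs to the job. Several things have the shape of the tray; the one meant has the colours described above.

How it is judged:
By the outcome, as a careful person would: the job done as asked, in the order asked, and still so for the second after the job is handed in, while the arm keeps its last pose, push and grip.
It also fails if it takes over 72 s, if anything falls off the work surface, if the arm or the gripper's body presses on something with over 40 N, if the wrist force passes 120 N, or if a joint passes its speed limit or range.

## Working session

There is one attempt and no reset: what is moved stays moved. The work goes in short steps, Python scripts to look and compute and a tool call to move; the robot and the scene stay as the last step left them, time stands still between calls to the robot, and variables do not carry over. Pictures are saved under pics/ and viewed, about 8 in all and at most 12, crops included, and the job is handed in when it is done.

Besides the shell and the picture viewer there is one more tool, called after "Emit:" by a JSON object that holds its "op" and its "data". servo_tool: Moves the arm, as the interface text tells. Its arguments: {"type":"object","properties":{"rows":{"type":"array"},"force":{"type":"number"}},"required":["rows"]}

```bash
mkdir -p pics; cat > h.py <<'E'
import numpy as np, cv2
from station import sense, snapshot, sign_off
from scipy.spatial.transform import Rotation as R
def snap(n):
    s=snapshot(n); s['f']=210/np.tan(np.radians(s['vertical_fov'])/2); return s
def ray(s,u,v):
    K=np.array([[s['f'],0,s['cx']],[0,s['f'],s['cy']],[0,0,1]])
    p=np.array([[[u,v]]],float)
    d=cv2.undistortPoints(p,K,np.array([s['k1'],0,0,0,0]))[0,0]
    T=s['cam_to_world']; return T[:3,3],T[:3,:3]@np.array([d[0],d[1],1])
def onz(s,u,v,z):
    o,d=ray(s,u,v); return o+d*(z-o[2])/d[2]
def dep(s,u,v):
    o,d=ray(s,u,v); return o+d*s['z_map'][int(v),int(u)]
def cloud(s):
    vv,uu=np.mgrid[0:420,0:560]
    K=np.array([[s['f'],0,s['cx']],[0,s['f'],s['cy']],[0,0,1]])
    p=np.stack([uu,vv],-1).reshape(-1,1,2).astype(float)
    d=cv2.undistortPoints(p,K,np.array([s['k1'],0,0,0,0]))[:,0]
    d=np.c_[d,np.ones(len(d))]*s['z_map'].reshape(-1,1)
    T=s['cam_to_world']; return (d@T[:3,:3].T+T[:3,3]).reshape(420,560,3)
E
python3 - <<'E'
from h import *
for n in('scene','top'):
    s=snap(n); cv2.imwrite(f'pics/{n}0.png',s['image']); print(n,s['cam_to_world'].round(3).tolist(),s['f'],s['k1'])
print(sense())
E
```

```text
scene [[0.881, 0.401, -0.251, 0.907], [0.474, -0.739, 0.479, -0.715], [0.007, -0.541, -0.841, 1.401], [0.0, 0.0, 0.0, 1.0]] 475.3621589851581 -0.019905088042392223
top [[-0.026, -0.995, 0.092, 0.392], [-1.0, 0.027, 0.007, 0.019], [-0.01, -0.092, -0.996, 1.497], [0.0, 0.0, 0.0, 1.0]] 432.5881899842467 -0.04123934395413469
{'t': 0.1, 'q': array([-1.41052362e+00,  5.28364229e-01,  1.43375465e+00, -4.23201786e-05,
        1.18140556e+00, -1.78518789e-01]), 'qd': array([ 0.00095451, -0.00050575, -0.00420242, -0.00065622,  0.00033386,
        0.00076353]), 'tau': array([-6.91422210e-04, -4.43306136e+01, -1.78585392e+01, -2.62097446e-04,
        3.84285333e-03, -1.15643751e-06]), 'tcp_pos': array([ 0.20767992, -0.58916345,  0.40384287]), 'tool_rot': array([ 9.85684998e-01,  1.68594635e-01, -1.07557139e-05, -9.66031346e-04]), 'force': array([-0.52966902,  0.37899387, -0.28933431]), 'ft_torque': array([ 0.07574623, -0.02465011, -0.06881128]), 'finger_gap': 1.0023239393376353}
```

View pics/scene0.png

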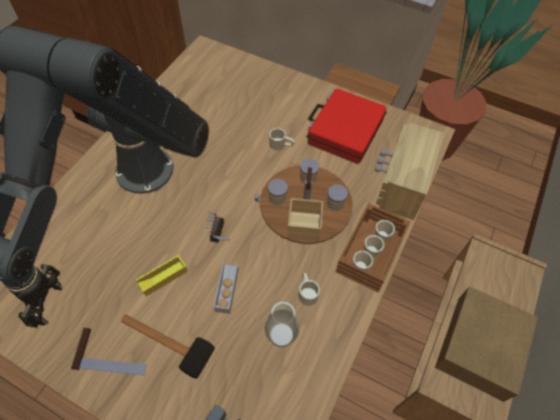

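View pics/top0.png

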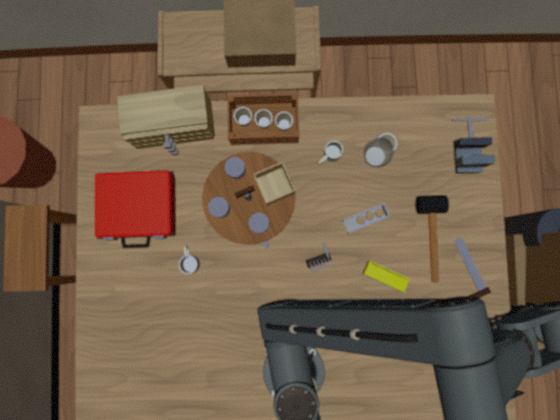

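Candidates for the tray, by pixel in the top view: the grey trough with three wooden balls at (366,219), the yellow trough at (386,276), the brown cup crate at (264,120) and the flat saw at (470,265). The description (aluminium, three balls) fits (366,219). Next I'll check it in a close crop and measure.

```bash
cat > m.py <<'E'
from h import *
a=snap('top'); b=snap('scene')
np.savez('c0.npz',top=cloud(a),scene=cloud(b),ti=a['image'],si=b['image'])
def crop(s,x,y,w,h,k): return cv2.resize(s['image'][y:y+h,x:x+w],None,fx=k,fy=k,interpolation=cv2.INTER_CUBIC)
c1=crop(a,336,194,60,50,5); c2=crop(a,195,145,110,105,4); c3=crop(b,205,255,50,60,5)
H=max(c1.shape[0]+c3.shape[0],c2.shape[0]); im=np.zeros((H,760,3),np.uint8)
im[:250,:300]=c1; im[250:550,:250]=c3; im[:420,310:750]=c2
cv2.imwrite('pics/crop1.png',im)
C=cloud(a)
# carousel disc: points z 0.03-0.042 region
m=np.zeros((420,560),bool); m[145:250,195:305]=1
for lo,hi,n in((.03,.042,'disc'),(.1,.125,'108-116'),(.175,.2,'paddle'),(.02,.03,'ptr')):
    k=m&(C[...,2]>lo)&(C[...,2]<hi); P=C[k]; print(n,k.sum(),P.min(0).round(3),P.max(0).round(3),P.mean(0).round(4))
k=m&(C[...,2]>.165)&(C[...,2]<.2);P=C[k][:,:2];c=P.mean(0);e=np.linalg.svd(P-c)[2][0];t=(P-c)@e;print('paddle c',c,'ang',np.degrees(np.arctan2(e[1],e[0])),np.ptp(t),C[k][:,2].max())
m=np.zeros((420,560),bool); m[194:244,336:396]=1
for lo in(.012,.03):
    k=m&(C[...,2]>lo)&(C[...,2]<.06);P=C[k][:,:2].astype(np.float32);print('tray',len(P),cv2.minAreaRect(P),C[k][:,2].max())
E
python3 m.py
```

```text
disc 4661 [ 0.432 -0.021  0.03 ] [0.75  0.297 0.042] [0.584  0.1382 0.0359]
108-116 1183 [ 0.465 -0.02   0.1  ] [0.717 0.263 0.124] [0.5866 0.1462 0.1083]
paddle 106 [0.573 0.107 0.175] [0.606 0.169 0.194] [0.5897 0.1377 0.1878]
ptr 253 [ 0.421 -0.022  0.021] [0.75  0.297 0.03 ] [0.5597 0.1412 0.0282]
paddle c [0.5892195  0.13747428] ang -67.73576931772651 0.06334598846536221 0.19433680882227655
tray 431 ((0.5097620487213135, -0.2595759928226471), (0.04809233546257019, 0.15392059087753296), 20.617481231689453) 0.04896745382248269
tray 201 ((0.5097620487213135, -0.2595759928226471), (0.04809233546257019, 0.15392059087753296), 20.617481231689453) 0.04896745382248269
```

View pics/crop1.png

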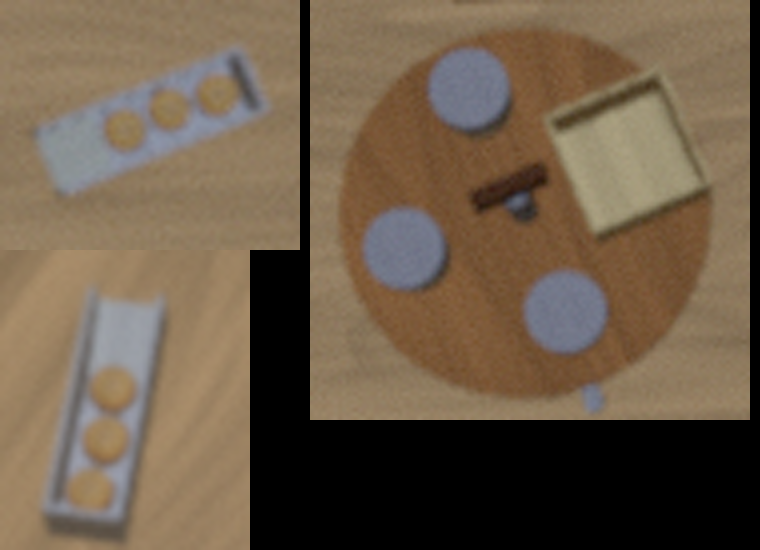

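```bash
cat > go.py <<'E'
from h import *
import sys
x,y,z,xang=map(float,sys.argv[1:5])   # target TCP (m) and tool-x heading (deg)
s=sense(); r=R.from_quat(s['tool_rot']); M=r.as_matrix()
d=M.T@(np.array([x,y,z])-s['tcp_pos'])*1000
h=np.degrees(np.arctan2(M[1,0],M[0,0]))
print('t',round(s['t'],2),'tcp',s['tcp_pos'].round(4),'xhead',h.round(1),'shift',d.round(1),'turn',round((h-xang+180)%360-180,1),'gap',round(s['finger_gap'],3),'F',s['force'].round(1),'q',np.degrees(s['q']).round(0))
E
python3 go.py .522 -.293 .30 -69.4
python3 - <<'E'
from h import *
a=snap('top')
p=onz(a,265.7,244.5,.026); print(p, np.degrees(np.arctan2(*(p[:2]-[.5895,.1377])[::-1])))
E
```

```text
t 0.2 tcp [ 0.2077 -0.5892  0.4041] xhead 19.4 shift [ 394.9 -174.8  104.4] turn 88.8 gap 0.994 F [ 0.1 -0.7 -0.8] q [-81.  30.  82.  -0.  68. -10.]
[0.42942807 0.08224712 0.026     ] -160.89264913891978
```

Emit:
{"op": "servo_tool", "data": {"rows": [[[395,-175,60],89,1],[[395,-175,80],89,1],[[395,-175,104],89,1],[[395,-175,104],89,1],[[395,-175,104],89,1],[[395,-175,104],89,1],[[395,-175,104],89,1],[[395,-175,104],89,1]], "force": 80}}

```text
t: 1.05
tcp_pos: [0.48, -0.3328, 0.3158]
tool_rot: [0.918, -0.397, -0.0, -0.0]
force: [1.1, -0.2, -0.3]
finger_gap: 1.001
```

Emit:
{"op": "servo_tool", "data": {"rows": [[[0,0,0],0,1]]}}

```text
t: 1.15
tcp_pos: [0.4825, -0.3285, 0.3141]
tool_rot: [0.919, -0.395, -0.002, -0.002]
force: [-0.8, 0.3, -1.0]
finger_gap: 1.004
```

```bash
python3 go.py .522 -.293 .30 -69.4
```

```text
t 1.15 tcp [ 0.4825 -0.3285  0.3141] xhead -46.6 shift [  1.5 -53.   14.2] turn 22.8 gap 1.004 F [-0.8  0.3 -1. ] q [-45.  34.  93.   0.  54.  91.]
```

Emit:
{"op": "servo_tool", "data": {"rows": [[[1,-53,14],23,1],[[1,-53,14],23,1],[[1,-53,14],23,1],[[1,-53,14],23,1]]}}

```text
t: 1.55
tcp_pos: [0.5218, -0.2927, 0.3001]
tool_rot: [0.822, -0.57, -0.002, -0.001]
force: [-0.6, 0.1, -0.8]
finger_gap: 1.002
```

```bash
python3 go.py .522 -.293 .182 -69.4; python3 - <<'E'
from h import *
a=snap('top');b=snap('scene')
cv2.imwrite('pics/p2.png',np.hstack([cv2.resize(a['image'][170:270,310:420],None,fx=3.5,fy=3.5),cv2.resize(b['image'][200:300,180:290],None,fx=3.5,fy=3.5)]))
E
```

```text
t 1.55 tcp [ 0.5218 -0.2927  0.3001] xhead -69.4 shift [ 9.000e-01 -1.000e-01  1.181e+02] turn -0.0 gap 1.002 F [-0.6  0.1 -0.8] q [-40.  36.  91.   0.  53. 119.]
```

View pics/p2.png

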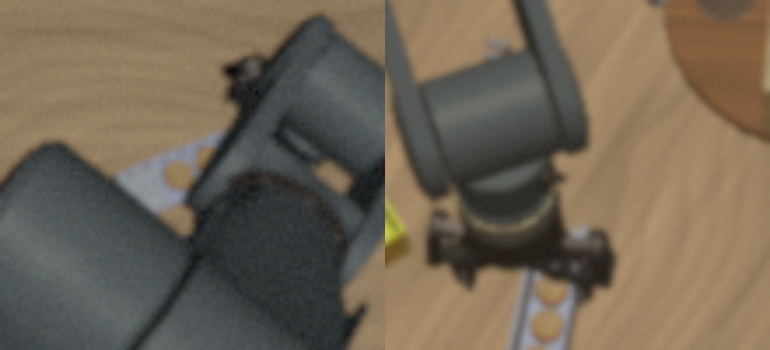

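Picture 4 shows the open gripper straddling the grey tray, with the balls visible at left (180,175) and the closed end under the jaws. Descending and gripping.

Emit:
{"op": "servo_tool", "data": {"rows": [[[1,0,40],0,1],[[1,0,80],0,1],[[1,0,110],0,1],[[1,0,118],0,1],[[1,0,118],0,1],[[1,0,118],0,-0.6],[[1,0,118],0,-1],[[1,0,118],0,-1]], "force": 60}}

```text
t: 2.45
tcp_pos: [0.5223, -0.2943, 0.1846]
tool_rot: [0.822, -0.569, 0.0, -0.001]
force: [-0.7, 1.0, -1.8]
finger_gap: 0.553
```

Emit:
{"op": "servo_tool", "data": {"rows": [[[0,0,0],0,-1],[[0,0,0],0,-1],[[0,0,0],0,-1]], "force": 60}}

```text
t: 2.75
tcp_pos: [0.5223, -0.2941, 0.1846]
tool_rot: [0.822, -0.569, 0.0, -0.001]
force: [1.3, 0.5, -2.2]
finger_gap: 0.551
```

Emit:
{"op": "servo_tool", "data": {"rows": [[[0,0,0],0,-1],[[0,0,-10],0,-1],[[0,0,-20],0,-1],[[0,0,-25],0,-1],[[0,0,-25],0,-1],[[0,0,-25],0,-1]], "force": 20}}

```text
t: 3.35
tcp_pos: [0.5222, -0.2942, 0.21]
tool_rot: [0.822, -0.569, 0.001, -0.001]
force: [0.3, -0.0, -3.2]
finger_gap: 0.552
```

```bash
cat > tilt.py <<'E'
from h import *
import sys
# tray pixels near the current grip: wall-top heights along the tray axis
s=sense(); M=R.from_quat(s['tool_rot']).as_matrix(); g=s['tcp_pos']+.155*M[:,2]; ax=-M[:,0]; la=M[:,1]
for n in('top','scene'):
    a=snap(n); C=cloud(a); D=C-g; u=D@ax; v=D@la; z=C[...,2]
    hsv=cv2.cvtColor(a['image'],cv2.COLOR_BGR2HSV)
    k=(abs(v)<.03)&(u>.02)&(u<.13)&(z>.006)&(abs(D[...,2])<.13)
    for lo in np.arange(.02,.13,.015):
        q=k&(u>=lo)&(u<lo+.015)
        if q.sum()>4: print(n,'u',(lo*1000).round(),'n',q.sum(),'z hi/med',np.percentile(z[q],92).round(3),np.median(z[q]).round(3))
    cv2.imwrite(f'pics/t_{n}.png',a['image'])
print(s['t'],s['tcp_pos'],s['force'],s['finger_gap'])
E
python3 tilt.py
python3 -c "
import cv2,numpy as np
b=cv2.imread('pics/t_scene.png');a=cv2.imread('pics/t_top.png')
cv2.imwrite('pics/p3.png',np.hstack([cv2.resize(a[170:270,310:420],None,fx=3.5,fy=3.5),cv2.resize(b[230:330,180:290],None,fx=3.5,fy=3.5)]))"
```

```text
scene u 50.0 n 12 z hi/med 0.066 0.063
scene u 65.0 n 18 z hi/med 0.068 0.055
scene u 80.0 n 24 z hi/med 0.066 0.042
scene u 95.0 n 25 z hi/med 0.065 0.047
3.35 [ 0.52221363 -0.29418127  0.21003263] [ 0.31824226 -0.02149051 -3.20575785] 0.5521117383509894
```

View pics/p3.png

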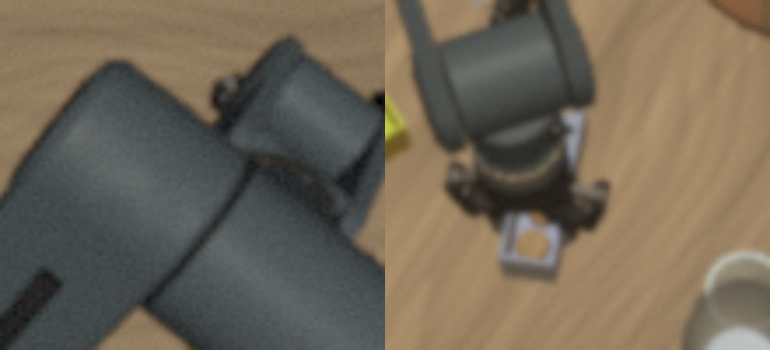

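Even at 20 N the tray stays level: the picture shows its closed end horizontal and the wall tops read 66 mm. So it won't swing by itself. The tool can't tilt either, so I'll tip the tray against the bin's outer rim: spout inward, grip near the spout, and lever the underside on the rim. All of those forces pass through the turning axis. I'll set the tray down and re-grip 75 mm nearer the spout.

Emit:
{"op": "servo_tool", "data": {"rows": [[[0,0,12],0,-1],[[0,0,22],0,-1],[[0,0,25.5],0,-1],[[0,0,25.5],0,-1],[[0,0,25.5],0,1],[[0,0,25.5],0,1],[[0,0,25.5],0,1],[[0,0,25.5],0,1]]}}

```text
t: 4.25
tcp_pos: [0.5221, -0.294, 0.1835]
tool_rot: [0.822, -0.569, -0.0, -0.001]
force: [-0.9, -0.8, -0.1]
finger_gap: 0.999
```

Emit:
{"op": "servo_tool", "data": {"rows": [[[0,0,0],0,1],[[-40,0,-3],0,1],[[-75,0,-3],0,1],[[-75,0,-3],0,1],[[-75,0,-3],0,1],[[-75,0,-3],0,-1],[[-75,0,-3],0,-1],[[-75,0,-3],0,-1]], "force": 80}}

```text
t: 5.05
tcp_pos: [0.4963, -0.2248, 0.1871]
tool_rot: [0.822, -0.57, 0.001, -0.001]
force: [-1.2, 1.3, 0.0]
finger_gap: 0.548
```

Emit:
{"op": "servo_tool", "data": {"rows": [[[0,0,0],0,-1],[[0,0,0],0,-1],[[0,0,0],0,-1],[[0,0,-15],0,-1],[[0,0,-50],0,-1],[[0,0,-90],0,-1],[[0,0,-120],0,-1],[[0,0,-120],0,-1]], "force": 80}}

```text
t: 5.85
tcp_pos: [0.497, -0.2256, 0.3107]
tool_rot: [0.822, -0.57, 0.005, -0.001]
force: [0.6, -0.3, -2.0]
finger_gap: 0.547
```

```bash
cat > tl.py <<'E'
from h import *
# tray outline by cloud around the grip: u along tray (+ = towards spout) from grip point
s=sense(); M=R.from_quat(s['tool_rot']).as_matrix(); g=s['tcp_pos']+.155*M[:,2]; ax=-M[:,0]; la=M[:,1]
a=snap('scene'); b=snap('top')
for n,c in(('scene',a),('top',b)):
    C=cloud(c); D=C-g; u=D@ax; v=D@la; z=D[...,2]
    k=(abs(v)<.032)&(u>-.14)&(u<.06)&(abs(u)>.016)&(z<.09)&(z>-.075)&(C[...,2]>.05)
    for lo in np.arange(-.14,.06,.01):
        q=k&(u>=lo)&(u<lo+.01)
        if q.sum()>3: print(n,(lo*1000).round(),q.sum(),'z-g 90%',(1000*np.percentile(z[q],90)).round(),'v',(1000*v[q]).min().round(),(1000*v[q]).max().round())
    cv2.imwrite(f'pics/l_{n}.png',c['image'])
print(s['t'],s['tcp_pos'],s['force'],s['finger_gap'])
E
python3 tl.py
```

```text
scene -120.0 96 z-g 90% 11.0 v -25.0 24.0
scene -110.0 42 z-g 90% 12.0 v -25.0 24.0
scene -100.0 64 z-g 90% 9.0 v -25.0 24.0
scene -90.0 59 z-g 90% 9.0 v -25.0 23.0
scene -80.0 37 z-g 90% 11.0 v -25.0 22.0
scene -70.0 89 z-g 90% 7.0 v -25.0 22.0
scene -60.0 62 z-g 90% 8.0 v -25.0 23.0
scene -50.0 39 z-g 90% 9.0 v -25.0 24.0
scene -40.0 72 z-g 90% 7.0 v -25.0 23.0
scene -30.0 88 z-g 90% 76.0 v -26.0 23.0
scene -20.0 58 z-g 90% 70.0 v -31.0 26.0
scene 10.0 12 z-g 90% -13.0 v -4.0 19.0
scene 20.0 8 z-g 90% -14.0 v 3.0 18.0
top 30.0 8 z-g 90% 9.0 v -22.0 -15.0
5.85 [ 0.49703153 -0.22560172  0.31073565] [ 0.60312066 -0.30168534 -2.00397694] 0.5466743916309624
```

```bash
python3 - <<'E'
from h import *
d=np.load('c0.npz'); ax=np.array([.5895,.1377])
C0=d['top'];m=np.zeros((420,560),bool); m[145:250,195:305]=1
D=C0[m&(C0[...,2]>.03)&(C0[...,2]<.041)][:,:2].astype(np.float32)
print('disc circle',cv2.minEnclosingCircle(D))
for n in('top','scene'):
    C=d[n]; P=C[(C[...,2]>.095)&(C[...,2]<.125)]; q=P[:,:2]-ax
    k=(np.hypot(q[:,0]-.037,q[:,1]+.091)<.078); B=P[k]
    r=cv2.minAreaRect(B[:,:2].astype(np.float32)); print(n,k.sum(),r,B[:,2].max(),np.median(B[:,2]))
    c=np.array(r[0])-ax; print(np.hypot(*c),np.degrees(np.arctan2(c[1],c[0])))
    w=C[(C[...,2]>.1)&(C[...,2]<.113)][:,:2]-ax
    for a0 in(-157.7,112.3,22.3):
        ctr=.1*np.array([np.cos(np.radians(a0)),np.sin(np.radians(a0))]); j=np.hypot(*(w-ctr).T)<.037
        if j.sum()>30:
            cc=np.array(cv2.minEnclosingCircle(w[j].astype(np.float32))[0]); print('jar',a0,j.sum(),np.hypot(*cc).round(4),np.degrees(np.arctan2(cc[1],cc[0])).round(1))
E
python3 go.py .632 .025 .36 -67.7
```

```text
disc circle ((0.5907152891159058, 0.13792987167835236), 0.15995356440544128)
top 233 ((0.6277042627334595, 0.046979159116744995), (0.1052587479352951, 0.10399676859378815), 21.828441619873047) 0.12117057131933295 0.11362454068010375
0.09843696796210288 -67.16311968610695
jar -157.7 317 0.0989 -157.8
jar 112.3 317 0.0994 111.4
jar 22.3 307 0.1012 21.3
scene 348 ((0.6275846362113953, 0.043246760964393616), (0.1035376638174057, 0.1093943640589714), 22.546735763549805) 0.12207724288067467 0.1099803756623321
0.10184229906905928 -68.04013894832472
jar -157.7 241 0.0995 -156.1
jar 112.3 202 0.098 112.1
jar 22.3 261 0.1004 20.2
t 5.95 tcp [ 0.4957 -0.2247  0.307 ] xhead -69.5 shift [-186.1 -215.3  -52.3] turn -1.8 gap 0.547 F [-0.9 -0.3 -3. ] q [-36.  32.  99.   0.  49. 123.]
```

```bash
python3 go.py .635 .029 .36 -67.8
```

```text
t 5.95 tcp [ 0.4957 -0.2247  0.307 ] xhead -69.5 shift [-188.8 -219.5  -52.3] turn -1.7 gap 0.547 F [-0.9 -0.3 -3. ] q [-36.  32.  99.   0.  49. 123.]
```

Emit:
{"op": "servo_tool", "data": {"rows": [[[-10,-5,-30],0,-1],[[-40,-35,-53],-1.7,-1],[[-75,-70,-53],-1.7,-1],[[-105,-110,-53],-1.7,-1],[[-135,-145,-53],-1.7,-1],[[-165,-185,-53],-1.7,-1],[[-180,-210,-53],-1.7,-1],[[-189,-219,-53],-1.7,-1]], "force": 60}}

```text
t: 6.75
tcp_pos: [0.6352, 0.0317, 0.3576]
tool_rot: [0.831, -0.556, -0.001, -0.001]
force: [-0.5, -0.1, -1.7]
finger_gap: 0.55
```

Emit:
{"op": "servo_tool", "data": {"rows": [[[0,0,0],0,-1],[[0,0,0],0,-1]]}}

```text
t: 6.95
tcp_pos: [0.6342, 0.0313, 0.3553]
tool_rot: [0.831, -0.556, -0.003, 0.001]
force: [-0.1, -0.6, -2.8]
finger_gap: 0.549
```

```bash
python3 tl.py|grep -v 'top'; python3 go.py .635 .029 .310 -67.8
python3 -c "
import cv2,numpy as np
b=cv2.imread('pics/l_scene.png');a=cv2.imread('pics/l_top.png')
cv2.imwrite('pics/p4.png',np.hstack([cv2.resize(a[100:260,190:350],None,fx=2.4,fy=2.4),cv2.resize(b[140:300,230:390],None,fx=2.4,fy=2.4)]))"
```

```text
scene -120.0 132 z-g 90% 8.0 v -22.0 26.0
scene -110.0 11 z-g 90% 12.0 v -22.0 26.0
scene -100.0 12 z-g 90% 9.0 v -21.0 25.0
scene -90.0 70 z-g 90% 8.0 v -21.0 26.0
scene -80.0 66 z-g 90% 2.0 v -20.0 24.0
scene -70.0 32 z-g 90% 8.0 v -20.0 25.0
scene -60.0 46 z-g 90% 8.0 v -22.0 26.0
scene -50.0 61 z-g 90% 7.0 v -21.0 26.0
scene -40.0 31 z-g 90% 6.0 v -21.0 24.0
scene -30.0 80 z-g 90% 83.0 v -21.0 26.0
scene -20.0 71 z-g 90% 71.0 v -28.0 31.0
scene 10.0 17 z-g 90% -11.0 v -17.0 20.0
scene 20.0 38 z-g 90% -9.0 v -16.0 20.0
scene 30.0 4 z-g 90% -12.0 v -6.0 12.0
6.95 [0.63417514 0.03128889 0.35531155] [-0.11806843 -0.58485944 -2.79770498] 0.5485750752115115
t 7.05 tcp [0.6344 0.0303 0.3565] xhead -67.7 shift [ 1.6 -0.2 46.5] turn 0.1 gap 0.546 F [-0.1 -0.6 -2.1] q [ -7.  34.  83.   0.  63. 150.]
```

View pics/p4.png

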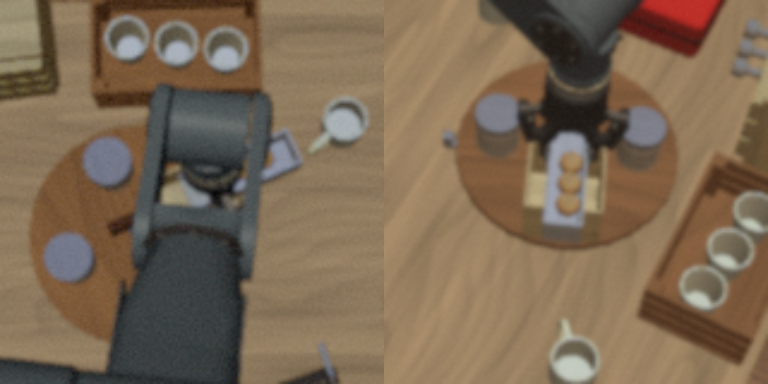

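The picture shows the tray radially over the bin at right (570,185), spout towards the post, with all three balls aboard. Lowering it onto the rim to start the levering.

Emit:
{"op": "servo_tool", "data": {"rows": [[[1.7,0,25],0,-1],[[1.7,0,45],0,-1],[[1.7,0,53],0,-1],[[-0.8,0,56],0,-1],[[-3.2,0,59],0,-1],[[-5.2,0,62],0,-1],[[-7,0,65],0,-1],[[-7,0,65],0,-1]], "force": 35}}

```text
t: 7.85
tcp_pos: [0.6355, 0.0346, 0.2996]
tool_rot: [0.831, -0.557, 0.007, -0.003]
force: [1.5, -1.5, 21.1]
finger_gap: 0.544
```

```bash
python3 tl.py|grep -v 'top'; python3 go.py .635 .029 .310 -67.8
```

```text
scene -120.0 138 z-g 90% 18.0 v -22.0 26.0
scene -110.0 11 z-g 90% 22.0 v -20.0 25.0
scene -100.0 9 z-g 90% 19.0 v -20.0 25.0
scene -90.0 64 z-g 90% 12.0 v -19.0 25.0
scene -80.0 57 z-g 90% 16.0 v -22.0 26.0
scene -70.0 27 z-g 90% 16.0 v -21.0 24.0
scene -60.0 49 z-g 90% 8.0 v -21.0 25.0
scene -50.0 53 z-g 90% 13.0 v -20.0 29.0
scene -40.0 60 z-g 90% 2.0 v -32.0 31.0
scene -30.0 69 z-g 90% 83.0 v -25.0 29.0
scene -20.0 67 z-g 90% 75.0 v -29.0 29.0
scene 10.0 16 z-g 90% -15.0 v -16.0 20.0
scene 20.0 35 z-g 90% -11.0 v -15.0 17.0
7.85 [0.63550434 0.03463909 0.2996477 ] [ 1.5233396  -1.50232423 21.05697834] 0.5441330542141574
t 7.95 tcp [0.6355 0.0346 0.2997] xhead -67.7 shift [  5.1   2.5 -10.3] turn 0.1 gap 0.548 F [ 0.8 -2.1 21.3] q [ -7.  38.  86.  -0.  55. 151.]
```

Emit:
{"op": "servo_tool", "data": {"rows": [[[-1,0,6],0,-1],[[-1,0,6],0,-1],[[-1,0,6],0,-1]], "force": 20}}

```text
t: 8.25
tcp_pos: [0.6372, 0.0351, 0.2998]
tool_rot: [0.83, -0.557, 0.012, -0.006]
force: [-1.4, 3.4, 17.7]
finger_gap: 0.549
```

```bash
cat > th.py <<'E'
from h import *
s=sense(); M=R.from_quat(s['tool_rot']).as_matrix(); g=s['tcp_pos']+.155*M[:,2]; ax=-M[:,0]; la=M[:,1]
a=snap('scene'); C=cloud(a); D=C-g; u=D@ax; v=D@la; z=D[...,2]
k=(abs(v)<.027)&(u>-.145)&(u<-.05)&(z>-.03)&(z<.11)
# upper envelope line of the wall tops
U,Z=u[k],z[k]; pts=[]
for lo in np.arange(-.14,-.05,.01):
    q=(U>=lo)&(U<lo+.01)
    if q.sum()>5: pts.append((lo+.005,np.percentile(Z[q],93)))
p=np.array(pts); f=np.polyfit(p[:,0],p[:,1],1)
n=s['tcp_pos']-[.5905,.138,0]; e=M[:2,0]
print('tilt',np.degrees(np.arctan(-f[0])).round(1),'top at u=0: %.1f'%(f[1]*1000),'umin %.0f'%(1000*U.min()),'r %.1f lat %.1f'%(1000*n[:2]@e,1000*(n[0]*e[1]-n[1]*e[0])),'z',s['tcp_pos'][2].round(4),'F',s['force'].round(1),'t',s['t'])
h=cv2.cvtColor(a['image'],cv2.COLOR_BGR2HSV)
m=(h[...,0]<22)&(h[...,1]>110)&(h[...,2]>100)&(abs(v)<.06)&(u>-.14)&(u<.12)&(z>-.13)
print('orange px',m.sum(), (1000*u[m].mean()).round() if m.any() else '')
cv2.imwrite('pics/th.png',a['image'])
q=C[(C[...,2]>.1)&(C[...,2]<.113)][:,:2]-[.5905,.138]
for a0 in (-157.8,21):
    j=np.hypot(*(q-.1*np.array([np.cos(np.radians(a0)),np.sin(np.radians(a0))])).T)<.045
    if j.sum()>50: c=np.array(cv2.minEnclosingCircle(q[j].astype(np.float32))[0]); print('jar',a0,j.sum(),np.degrees(np.arctan2(c[1],c[0])).round(1))
E
python3 th.py
```

```text
tilt 5.4 top at u=0: 9.6 umin -120 r 112.9 lat -4.3 z 0.2998 F [-1.4  3.4 17.7] t 8.25
orange px 328 -28.0
jar -157.8 245 -151.5
jar 21 253 24.6
```

The grip barely slips at this lever arm: 18 N gives only about 5°. The carousel has also crept about 4° anticlockwise. I'll lift, re-measure the bin heading, then retry with a longer lever.

Emit:
{"op": "servo_tool", "data": {"rows": [[[0,0,-20],0,-1],[[0,0,-40],0,-1],[[0,0,-40],0,-1],[[0,0,-40],0,-1]], "force": 60}}

```text
t: 8.7
tcp_pos: [0.6359, 0.0345, 0.3402]
tool_rot: [0.83, -0.558, 0.013, -0.006]
force: [0.0, 0.5, -2.8]
finger_gap: 0.547
```

```bash
cat > car.py <<'E'
from h import *
ax=np.array([.5905,.138])
d=np.load('c0.npz')
def jars(C):
    o={}
    q=C[(C[...,2]>.1)&(C[...,2]<.1125)][:,:2]-ax
    for a0 in range(-180,180,3):
        c0=.1*np.array([np.cos(np.radians(a0)),np.sin(np.radians(a0))])
        j=np.hypot(*(q-c0).T)<.034
        o[a0]=j.sum()
    return o
def jc(C,a0):
    q=C[(C[...,2]>.1)&(C[...,2]<.1125)][:,:2]-ax
    for _ in range(4):
        c0=.1*np.array([np.cos(np.radians(a0)),np.sin(np.radians(a0))]); j=np.hypot(*(q-c0).T)<.038
        if j.sum()<60: return None
        c=np.array(cv2.minEnclosingCircle(q[j].astype(np.float32))[0]); a0=np.degrees(np.arctan2(c[1],c[0]))
    return round(a0,1),j.sum()
for n in('top','scene'):
    s=snap(n); C=cloud(s)
    for a0 in(-157.8,112.2,21): print(n,a0,'was',jc(d[n],a0),'now',jc(C,a0+3))
E
python3 car.py; python3 th.py; python3 go.py .635 .029 .36 -67.8
```

```text
top -157.8 was (np.float64(-157.8), np.int64(312)) now None
top 112.2 was (np.float64(112.0), np.int64(315)) now (np.float64(116.6), np.int64(301))
top 21 was (np.float64(21.4), np.int64(301)) now (np.float64(26.2), np.int64(303))
scene -157.8 was (np.float64(-155.7), np.int64(242)) now (np.float64(-151.0), np.int64(247))
scene 112.2 was (np.float64(112.8), np.int64(202)) now None
scene 21 was (np.float64(19.8), np.int64(264)) now (np.float64(24.7), np.int64(215))
tilt 4.4 top at u=0: 9.8 umin -119 r 112.5 lat -2.7 z 0.3386 F [-0.5  0.5 -2.9] t 8.8
orange px 222 -34.0
jar -157.8 250 -151.1
jar 21 225 24.4
t 8.85 tcp [0.6355 0.035  0.3383] xhead -67.8 shift [  5.6   2.3 -21.7] turn 0.0 gap 0.549 F [-0.3  0.6 -2.9] q [ -7.  35.  84.  -0.  59. 151.]
```

```bash
python3 go.py .633 .054 .31 -63.1
```

```text
t 8.85 tcp [0.6355 0.035  0.3383] xhead -67.8 shift [-18.9  -4.3  28.2] turn -4.7 gap 0.549 F [-0.3  0.6 -2.9] q [ -7.  35.  84.  -0.  59. 151.]
```

Emit:
{"op": "servo_tool", "data": {"rows": [[[-10,-2,0],-4.7,-1],[[-19,-4,5],-4.7,-1],[[-19,-4,20],-4.7,-1],[[-19,-4,20],-4.7,-1],[[-19,-4,20],-4.7,-1]], "force": 60}}

```text
t: 9.35
tcp_pos: [0.6323, 0.0539, 0.3167]
tool_rot: [0.852, -0.523, 0.01, -0.004]
force: [-0.6, -0.1, -2.8]
finger_gap: 0.546
```

Emit:
{"op": "servo_tool", "data": {"rows": [[[0,0,8],0,-1],[[0,0,16],0,-1],[[0,0,22],0,-1],[[-1,0,27],0,-1],[[-3,0,32],0,-1],[[-4,0,36],0,-1],[[-4,0,36],0,-1],[[-4,0,36],0,-1]], "force": 20}}

```text
t: 10.15
tcp_pos: [0.6324, 0.0589, 0.2845]
tool_rot: [0.852, -0.523, 0.013, -0.007]
force: [-2.8, 7.7, 14.6]
finger_gap: 0.547
```

```bash
python3 th.py; python3 car.py | grep -v None;python3 go.py .633 .054 .31 -63.1
```

```text
tilt 13.7 top at u=0: 16.7 umin -120 r 89.5 lat -1.6 z 0.2845 F [-2.8  7.7 14.6] t 10.15
orange px 373 -41.0
jar -157.8 247 -151.0
jar 21 235 25.6
top 112.2 was (np.float64(112.0), np.int64(315)) now (np.float64(117.5), np.int64(309))
top 21 was (np.float64(21.4), np.int64(301)) now (np.float64(27.9), np.int64(299))
scene -157.8 was (np.float64(-155.7), np.int64(242)) now (np.float64(-150.4), np.int64(248))
scene 21 was (np.float64(19.8), np.int64(264)) now (np.float64(25.6), np.int64(230))
t 10.3 tcp [0.6324 0.0589 0.2844] xhead -63.1 shift [  5.    1.  -25.5] turn -0.0 gap 0.545 F [-2.9  7.7 15. ] q [ -5.  39.  87.   0.  52. 148.]
```

Emit:
{"op": "servo_tool", "data": {"rows": [[[1,0,6],0,-1],[[1,0,10],0,-1],[[1,0,13],0,-1],[[1,0,15],0,-1],[[1,0,15],0,-1],[[1,0,15],0,-1]], "force": 20}}

```text
t: 10.9
tcp_pos: [0.6335, 0.0607, 0.2731]
tool_rot: [0.852, -0.523, 0.013, -0.009]
force: [-5.0, 11.2, 17.1]
finger_gap: 0.546
```

```bash
python3 th.py; python3 car.py | grep -v None;python3 go.py .633 .054 .31 -63.1
python3 -c "
import cv2,numpy as np
b=cv2.imread('pics/th.png')
cv2.imwrite('pics/p5.png',cv2.resize(b[140:280,230:390],None,fx=4,fy=4,interpolation=cv2.INTER_CUBIC))"
```

```text
tilt 7.2 top at u=0: 43.1 umin -117 r 88.4 lat -3.4 z 0.2731 F [-5.  11.2 17.1] t 10.9
orange px 374 -48.0
jar -157.8 244 -150.0
jar 21 246 26.8
top 112.2 was (np.float64(112.0), np.int64(315)) now (np.float64(118.7), np.int64(302))
top 21 was (np.float64(21.4), np.int64(301)) now (np.float64(28.5), np.int64(300))
scene -157.8 was (np.float64(-155.7), np.int64(242)) now (np.float64(-149.8), np.int64(248))
scene 21 was (np.float64(19.8), np.int64(264)) now (np.float64(27.6), np.int64(251))
t 11.05 tcp [0.6335 0.0606 0.2731] xhead -63.1 shift [  6.2   2.3 -36.9] turn -0.0 gap 0.549 F [-4.3 11.1 15.5] q [ -5.  40.  87.   0.  51. 148.]
```

View pics/p5.png

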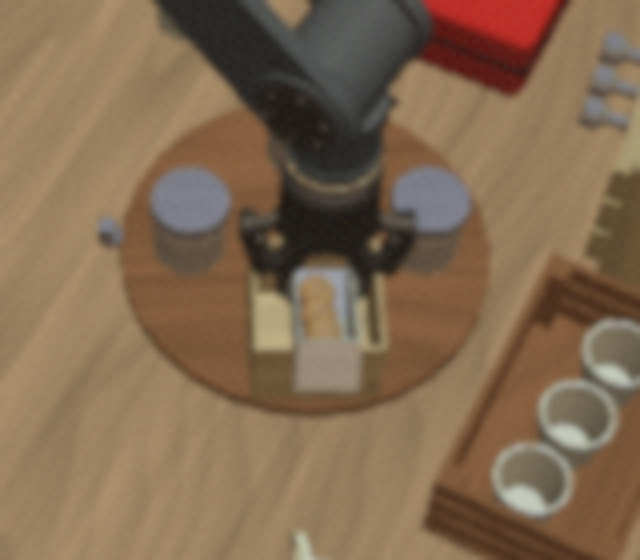

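```bash
sed -i 's/(u<-.05)&(z>-.03)&(z<.11)/(u<-.062)\&(z>-.03)\&(z<.16)/; s/np.arange(-.14,-.05,.01)/np.arange(-.14,-.062,.008)/; s/U<lo+.01)/U<lo+.008)/; s/lo+.005,/lo+.004,/' th.py; sed -i "s/^p=np.array/print([(int(1000*x),int(1000*y)) for x,y in pts]); p=np.array/" th.py; python3 th.py
```

```text
[(-120, 34), (-111, 45), (-103, 59), (-95, 66), (-87, 63), (-79, 58), (-63, 48)]
tilt -13.3 top at u=0: 76.4 umin -118 r 88.4 lat -3.4 z 0.2731 F [-4.3 11.1 15.5] t 11.05
orange px 407 -46.0
jar -157.8 240 -150.0
jar 21 242 27.0
```

Emit:
{"op": "servo_tool", "data": {"rows": [[[2,0,6],-1,-1],[[2,0,9],-2,-1],[[2,0,12],-2,-1],[[2,0,15],-2,-1],[[2,0,16],-2,-1],[[2,0,16],-2,-1],[[2,0,16],-2,-1]], "force": 20}}

```text
t: 11.8
tcp_pos: [0.6357, 0.061, 0.2614]
tool_rot: [0.861, -0.508, 0.016, -0.012]
force: [-4.8, 9.8, 17.7]
finger_gap: 0.545
```

```bash
python3 th.py; python3 car.py | grep -v None;python3 go.py .633 .054 .31 -63.1
python3 -c "
import cv2,numpy as np
b=cv2.imread('pics/th.png')
cv2.imwrite('pics/p6.png',cv2.resize(b[180:260,260:360],None,fx=6,fy=6,interpolation=cv2.INTER_CUBIC))"
```

```text
[(-111, 57), (-103, 64), (-95, 76), (-87, 83), (-79, 85), (-63, 68)]
tilt -16.8 top at u=0: 100.1 umin -109 r 89.2 lat -2.3 z 0.2614 F [-4.8  9.8 17.7] t 11.8
orange px 450 -47.0
jar -157.8 230 -148.4
jar 21 249 27.8
top 112.2 was (np.float64(112.0), np.int64(315)) now (np.float64(120.7), np.int64(315))
top 21 was (np.float64(21.4), np.int64(301)) now (np.float64(30.6), np.int64(306))
scene -157.8 was (np.float64(-155.7), np.int64(242)) now (np.float64(-147.7), np.int64(244))
scene 21 was (np.float64(19.8), np.int64(264)) now (np.float64(28.5), np.int64(242))
t 11.95 tcp [0.6357 0.061  0.2613] xhead -61.1 shift [  5.6   4.  -48.8] turn 2.0 gap 0.55 F [-5.   9.3 18.5] q [ -5.  41.  87.   1.  50. 146.]
```

View pics/p6.png

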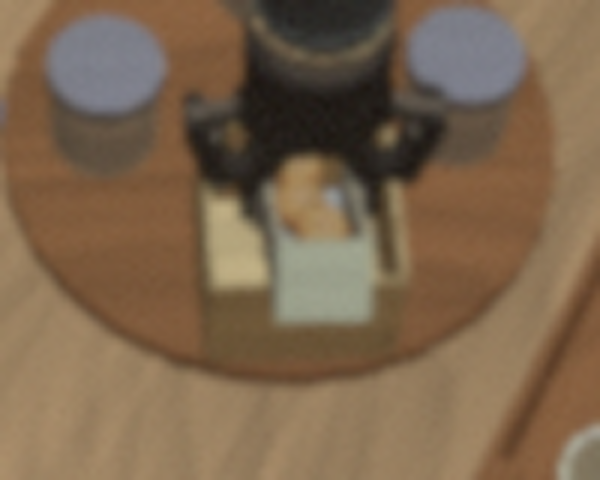

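The tray is now at about 43° (top edge slope, and the end-wall view agrees), with its spout against the bin's inner wall. The balls are still held behind it, visible at (310,190). I'll clamp harder and back out along the slope so they drop into the bin.

Emit:
{"op": "servo_tool", "data": {"rows": [[[0,0,0],0,-1],[[0,0,0],0,-1],[[2,0,-8],0,-1],[[7,0,-14],0,-1],[[12,0,-19],0,-1],[[17,0,-24],0,-1],[[19,0,-26],0,-1],[[19,0,-26],0,-1]], "force": 60}}

```text
t: 12.75
tcp_pos: [0.6442, 0.0436, 0.288]
tool_rot: [0.861, -0.508, 0.016, -0.012]
force: [0.9, -0.3, -2.0]
finger_gap: 0.544
```

```bash
python3 th.py; python3 go.py .633 .054 .31 -63.1
```

```text
[(-111, 57), (-103, 67), (-95, 76), (-87, 81), (-79, 84), (-71, 76), (-63, 70)]
tilt -16.0 top at u=0: 98.4 umin -112 r 108.6 lat -1.5 z 0.288 F [ 0.9 -0.3 -2. ] t 12.75
orange px 382 -30.0
jar -157.8 226 -148.8
jar 21 248 28.3
t 12.8 tcp [0.6439 0.044  0.2877] xhead -61.1 shift [-13.7   3.9 -22.7] turn 2.0 gap 0.548 F [-0.2  0.6 -1.6] q [ -6.  40.  85.   1.  53. 145.]
```

Emit:
{"op": "servo_tool", "data": {"rows": [[[2,0,-3],0,-1],[[4,0,-8],0,-1],[[4,0,-8],0,-1],[[4,0,-8],0,-1],[[4,0,-4],0,-1],[[4,0,-8],0,-1],[[4,0,-4],0,-1],[[4,0,-8],0,-1]]}}

```text
t: 13.6
tcp_pos: [0.6451, 0.0405, 0.2948]
tool_rot: [0.861, -0.508, 0.015, -0.011]
force: [-0.0, -0.0, -2.6]
finger_gap: 0.548
```

```bash
python3 th.py | head -3; python3 -c "
import cv2,numpy as np
b=cv2.imread('pics/th.png')
cv2.imwrite('pics/p7.png',cv2.resize(b[180:260,260:360],None,fx=6,fy=6,interpolation=cv2.INTER_CUBIC))"
```

```text
[(-111, 58), (-103, 65), (-95, 74), (-87, 83), (-79, 83), (-63, 71)]
tilt -18.9 top at u=0: 103.8 umin -111 r 111.7 lat -0.7 z 0.2948 F [-0.  -0.  -2.6] t 13.6
orange px 416 -24.0
```

View pics/p7.png

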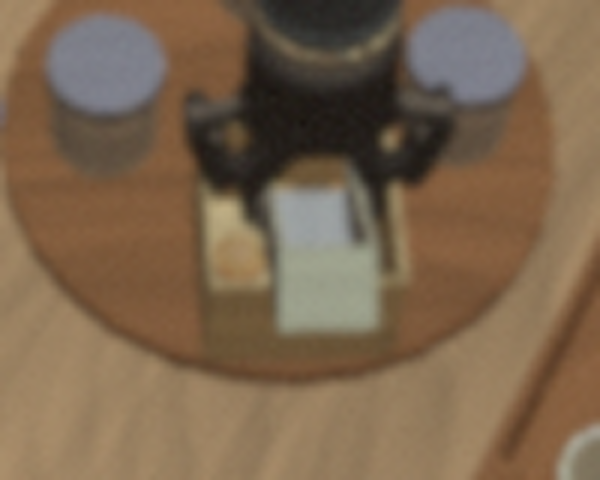

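Emit:
{"op": "servo_tool", "data": {"rows": [[[4,0,-6],0,-1],[[8,0,-12],0,-1],[[8,0,-12],0,-1],[[8,0,-7],0,-1],[[8,0,-13],0,-1],[[8,0,-7],0,-1],[[8,0,-13],0,-1],[[8,0,-13],0,-1]]}}

```text
t: 14.45
tcp_pos: [0.649, 0.0335, 0.3096]
tool_rot: [0.861, -0.508, 0.016, -0.012]
force: [-0.8, -0.0, -2.0]
finger_gap: 0.549
```

```bash
python3 th.py | head -3; cat > balls.py <<'E'
from h import *
for n in('scene','top'):
    s=snap(n); C=cloud(s); h=cv2.cvtColor(s['image'],cv2.COLOR_BGR2HSV)
    d=np.hypot(C[...,0]-.5905,C[...,1]-.138)
    m=((h[...,0]<22)&(h[...,1]>90)&(h[...,2]>110)&(d<.25)&(C[...,2]>.045)).astype(np.uint8)
    k,l,st,ce=cv2.connectedComponentsWithStats(m)
    for i in range(1,k):
        if st[i,4]>15: print(n,st[i,4],ce[i].round(),np.median(C[l==i],0).round(3),np.percentile(C[l==i][:,2],95).round(3))
E
python3 balls.py
```

```text
[(-111, 62), (-103, 65), (-95, 73), (-87, 82), (-79, 85)]
tilt -38.2 top at u=0: 149.5 umin -110 r 119.8 lat -0.7 z 0.3096 F [-0.8 -0.  -2. ] t 14.45
orange px 403 -15.0
scene 28 [380. 190.] [0.805 0.255 0.101] 0.145
scene 153 [358. 225.] [0.788 0.111 0.084] 0.088
scene 82 [298. 224.] [0.619 0.027 0.067] 0.119
top 68 [236. 135.] [0.793 0.184 0.085] 0.089
top 36 [277. 136.] [0.789 0.032 0.086] 0.09
top 23 [260. 177.] [0.655 0.094 0.065] 0.072
```

Emit:
{"op": "servo_tool", "data": {"rows": [[[0,0,-10],0,-1],[[0,0,-25],0,-1],[[0,0,-40],0,-1],[[0,0,-50],0,-1],[[0,0,-50],0,-1]]}}

```text
t: 15.1
tcp_pos: [0.6476, 0.0332, 0.3623]
tool_rot: [0.861, -0.508, 0.018, -0.013]
force: [-0.1, 0.2, -1.1]
finger_gap: 0.546
```

```bash
python3 balls.py; python3 -c "
from h import *
b=snap('scene')['image'];a=snap('top')['image']
cv2.imwrite('pics/p8.png',np.hstack([cv2.resize(b[170:260,260:350],None,fx=4.4,fy=4.4,interpolation=cv2.INTER_CUBIC),cv2.resize(a[140:230,230:320],None,fx=4.4,fy=4.4,interpolation=cv2.INTER_CUBIC)]))"
```

```text
scene 28 [380. 190.] [0.805 0.256 0.098] 0.146
scene 86 [297. 210.] [0.589 0.066 0.087] 0.223
scene 153 [358. 225.] [0.788 0.108 0.084] 0.088
scene 116 [305. 225.] [0.626 0.023 0.109] 0.117
top 64 [235. 135.] [0.792 0.184 0.085] 0.09
top 46 [260. 178.] [0.65  0.095 0.065] 0.074
```

View pics/p8.png

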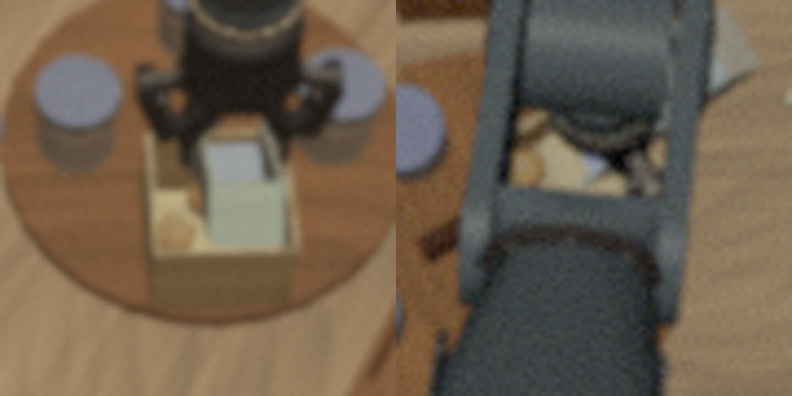

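Emit:
{"op": "servo_tool", "data": {"rows": [[[8,0,0],0,-1],[[16,0,6],0,-1],[[22,0,0],0,-1],[[22,0,6],0,-1],[[22,0,0],0,-1],[[22,0,0],0,-1]]}}

```text
t: 15.9
tcp_pos: [0.6574, 0.014, 0.3596]
tool_rot: [0.861, -0.508, 0.015, -0.012]
force: [-0.1, -0.2, -1.6]
finger_gap: 0.547
```

```bash
python3 balls.py; python3 go.py .60 -.20 .36 -61; python3 - <<'E'
from h import *
# points inside bin footprint, above floor
b=snap('scene');C=cloud(b)
e=np.array([np.cos(np.radians(-59)),np.sin(np.radians(-59))]);p=C[...,:2]-[.5905,.138]
r=p@e;l=p@np.array([-e[1],e[0]])
m=(r>.054)&(r<.142)&(abs(l)<.044)&(C[...,2]>.046)&(C[...,2]<.085)
k,lab,st,ce=cv2.connectedComponentsWithStats(m.astype(np.uint8))
for i in range(1,k):
    if st[i,4]>8: print(st[i,4],ce[i].round(),'r,l',np.median(r[lab==i]).round(3),np.median(l[lab==i]).round(3),'zmax',C[lab==i][:,2].max().round(3))
E
```

```text
scene 28 [380. 191.] [0.805 0.256 0.095] 0.144
scene 155 [358. 225.] [0.788 0.112 0.084] 0.088
scene 30 [294. 210.] [0.586 0.053 0.107] 0.118
scene 81 [299. 224.] [0.619 0.026 0.067] 0.118
top 72 [237. 135.] [0.792 0.181 0.084] 0.09
t 16.0 tcp [0.6572 0.0142 0.3594] xhead -61.1 shift [159.9 153.6  -3.8] turn -0.1 gap 0.547 F [ 1.1  0.3 -1.7] q [ -9.  35.  80.   1.  62. 142.]
50 [299. 223.] r,l 0.105 -0.033 zmax 0.075
```

```bash
python3 go.py .50 -.22 .36 -61
```

```text
t 16.05 tcp [0.6572 0.0142 0.3593] xhead -61.1 shift [129.1 250.7  -7.8] turn -0.1 gap 0.554 F [-0.5 -0.  -2.1] q [ -9.  35.  80.   1.  62. 142.]
```

Emit:
{"op": "servo_tool", "data": {"rows": [[[16,30,-8],0,-1],[[34,65,-8],0,-1],[[52,100,-8],0,-1],[[70,137,-8],0,-1],[[88,170,-8],0,-1],[[106,205,-8],0,-1],[[120,235,-8],0,-1],[[129,251,-8],0,-1]]}}

```text
t: 16.85
tcp_pos: [0.4982, -0.2218, 0.3605]
tool_rot: [0.861, -0.509, 0.015, -0.011]
force: [0.2, -0.1, -1.9]
finger_gap: 0.546
```

```bash
python3 balls.py; python3 go.py .50 -.22 .36 -61;  python3 -c "
from h import *
b=snap('scene')['image'];a=snap('top')['image']
cv2.imwrite('pics/p9.png',np.hstack([cv2.resize(b[160:340,200:350],None,fx=2.6,fy=2.6,interpolation=cv2.INTER_CUBIC),cv2.resize(a[130:310,230:380],None,fx=2.6,fy=2.6,interpolation=cv2.INTER_CUBIC)]))"
```

```text
scene 29 [380. 190.] [0.805 0.255 0.1  ] 0.145
scene 130 [305. 204.] [0.594 0.079 0.111] 0.12
scene 152 [358. 225.] [0.788 0.111 0.083] 0.088
scene 168 [312. 213.] [0.636 0.087 0.063] 0.073
scene 127 [306. 225.] [0.627 0.024 0.109] 0.119
scene 25 [305. 233.] [ 0.653 -0.001  0.079] 0.085
top 125 [253. 135.] [0.79  0.131 0.084] 0.09
top 67 [259. 178.] [0.651 0.098 0.065] 0.083
top 56 [265. 187.] [0.619 0.078 0.064] 0.074
top 48 [277. 189.] [0.613 0.038 0.066] 0.098
t 16.95 tcp [ 0.4986 -0.222   0.3605] xhead -61.3 shift [-1.1 -2.2  0.6] turn -0.3 gap 0.549 F [ 0.7 -0.3 -2.2] q [-36.  27.  97.   2.  54. 114.]
```

View pics/p9.png

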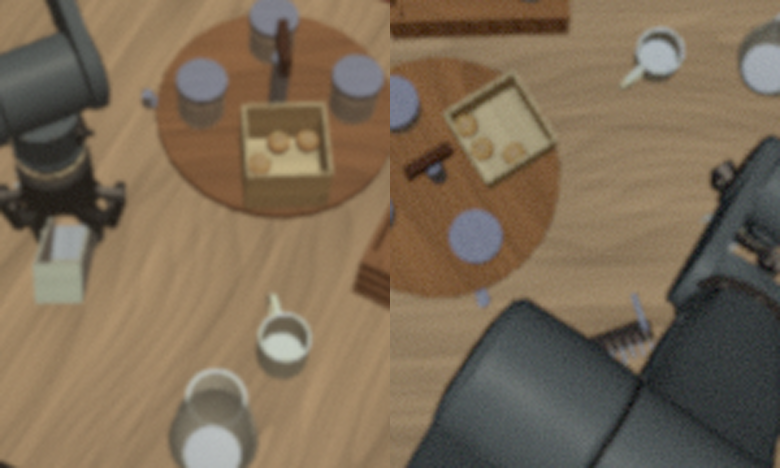

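All three balls lie in the bin: scene crop (278,141), (307,139), (261,163), and the top view agrees. Next, stand the tray down: touch the spout corner to the bench, then back off along the arc so it rotates level.

Emit:
{"op": "servo_tool", "data": {"rows": [[[0,0,40],0,-1],[[0,0,80],0,-1],[[0,0,115],0,-1],[[0,0,140],0,-1],[[0,0,150],0,-1],[[0,0,150],0,-1]], "force": 40}}

```text
t: 17.65
tcp_pos: [0.5058, -0.2184, 0.2094]
tool_rot: [0.861, -0.508, 0.014, -0.012]
force: [-0.3, 0.8, -1.6]
finger_gap: 0.542
```

Emit:
{"op": "servo_tool", "data": {"rows": [[[0,0,5],0,-1],[[3,0,10],0,-1],[[7,0,12],0,-1],[[11,0,13],0,-1],[[15,0,15],0,-1],[[19,0,17],0,-1],[[19,0,17],0,-1]], "force": 20}}

```text
t: 18.35
tcp_pos: [0.5141, -0.2327, 0.1972]
tool_rot: [0.861, -0.508, 0.01, -0.013]
force: [-6.3, 10.3, 32.5]
finger_gap: 0.547
```

```bash
python3 th.py|head -2;python3 go.py .50 -.22 .188 -61
```

```text
[(-111, 49), (-103, 58), (-95, 71), (-87, 78), (-79, 76), (-71, 69)]
tilt -30.1 top at u=0: 120.5 umin -111 r 287.5 lat 246.1 z 0.1972 F [-6.3 10.3 32.5] t 18.35
t 18.4 tcp [ 0.514  -0.2327  0.1973] xhead -61.1 shift [-17.9   6.5   9. ] turn -0.1 gap 0.547 F [-6.5  8.6 31.5] q [-36.  43.  99.   3.  36. 113.]
```

Emit:
{"op": "servo_tool", "data": {"rows": [[[2,0,0],0,0.07],[[3,0,0],0,0.08],[[4,0,0],0,0.09],[[5,0,0],0,0.1],[[6,0,0],0,0.11],[[7,0,0],0,0.12],[[8,0,0],0,0.12],[[8,0,0],0,0.12]], "force": 20}}

```text
t: 19.2
tcp_pos: [0.5183, -0.2404, 0.1974]
tool_rot: [0.861, -0.508, 0.011, -0.013]
force: [-0.1, -1.2, 3.6]
finger_gap: 0.556
```

```bash
python3 th.py|head -2;python3 go.py .50 -.22 .188 -61
```

```text
[(-111, 47), (-103, 59), (-95, 68), (-87, 75), (-79, 70), (-71, 64), (-63, 57)]
tilt -10.7 top at u=0: 79.9 umin -113 r 296.4 lat 246.1 z 0.1974 F [-0.1 -1.2  3.6] t 19.2
t 19.25 tcp [ 0.5183 -0.2404  0.1974] xhead -61.1 shift [-26.8   6.5   9. ] turn -0.1 gap 0.563 F [ 0.2 -1.7  4. ] q [-36.  44.  98.   3.  37. 112.]
```

Emit:
{"op": "servo_tool", "data": {"rows": [[[4,0,2],0,0.12],[[8,0,3],0,0.13],[[12,0,5],0,0.14],[[15,0,7],0,0.15],[[18,0,9],0,0.16],[[18,0,9],0,0.17],[[18,0,9],0,0.19],[[18,0,9],0,0.22]], "force": 20}}

```text
t: 20.05
tcp_pos: [0.5272, -0.256, 0.1885]
tool_rot: [0.861, -0.508, 0.011, -0.013]
force: [-0.6, -0.3, -0.2]
finger_gap: 0.608
```

```bash
python3 th.py|head -2;python3 go.py .50 -.22 .188 -61
```

```text
[(-136, -25), (-128, -24), (-120, -25), (-111, 9), (-103, 10), (-95, 9), (-87, 7), (-79, 8), (-71, 9), (-63, 6)]
tilt -27.7 top at u=0: 50.9 umin -145 r 314.2 lat 245.9 z 0.1885 F [-0.6 -0.3 -0.2] t 20.05
t 20.1 tcp [ 0.5272 -0.2559  0.1885] xhead -61.1 shift [-44.6   6.5   0. ] turn -0.1 gap 0.609 F [-0.5 -0.8 -0.7] q [-37.  45.  96.   3.  38. 112.]
```

The tray is flat (wall tops 9 mm above the grasp point all along, no load). Releasing it, rising, and turning the wrist the other way round for the paddle.

Emit:
{"op": "servo_tool", "data": {"rows": [[[0,0,0],0,1],[[0,0,0],0,1],[[0,0,0],0,1],[[0,0,-40],0,1],[[0,0,-90],-8,1],[[0,0,-140],-16,1],[[0,0,-190],-25,1],[[0,0,-215],-33,1]], "force": 80}}

```text
t: 20.9
tcp_pos: [0.5206, -0.2586, 0.4084]
tool_rot: [0.971, -0.24, 0.018, -0.008]
force: [0.5, -0.5, -1.1]
finger_gap: 1.003
```

```bash
python3 go.py .59 .138 .40 60; cat > ptr.py <<'E'
from h import *
# carousel angle from jars + rim square, pointer direction, disc centre
for n in('top','scene'):
    s=snap(n); C=cloud(s); d=C[...,:2]-[.5905,.138]; r=np.hypot(d[...,0],d[...,1]); a=np.degrees(np.arctan2(d[...,1],d[...,0]))
    m=(C[...,2]>.014)&(C[...,2]<.034)&(r>.164)&(r<.19)&((a<-140)|(a>175))
    P=C[m]
    if len(P): print(n,'ptr',len(P),P.mean(0).round(4),np.degrees(np.arctan2(*(P[:,:2].mean(0)-[.5905,.138])[::-1])).round(1))
    h=cv2.cvtColor(s['image'],cv2.COLOR_BGR2HSV)
    print(n,'vase/cups etc px ok')
E
python3 ptr.py; python3 car.py | grep -v None
python3 - <<'E'
from h import *
a=snap('top');C=cloud(a); m=np.zeros((420,560),bool); m[170:260,320:420]=1
P=C[m&(C[...,2]>.012)&(C[...,2]<.06)]; print('tray now',len(P),P[:,2].max(), cv2.minAreaRect(P[:,:2].astype(np.float32)))
b=snap('scene');C=cloud(b)
k=(abs(C[...,0]-.55)<.1)&(abs(C[...,1]+.29)<.1)&(C[...,2]>.015)&(C[...,2]<.06);P=C[k];print(len(P),np.percentile(P[:,2],99),cv2.minAreaRect(P[:,:2].astype(np.float32)))
E
```

```text
t 20.9 tcp [ 0.5206 -0.2586  0.4084] xhead -27.7 shift [-123.4 -383.1   13.5] turn -87.7 gap 1.003 F [ 0.5 -0.5 -1.1] q [-38.  26.  89.   2.  63.  79.]
top ptr 20 [0.4252 0.0821 0.0234] -161.3
top vase/cups etc px ok
scene ptr 21 [0.4295 0.079  0.0225] -159.9
scene vase/cups etc px ok
top -157.8 was (np.float64(-157.8), np.int64(312)) now (np.float64(-149.4), np.int64(308))
top 112.2 was (np.float64(112.0), np.int64(315)) now (np.float64(120.8), np.int64(320))
top 21 was (np.float64(21.4), np.int64(301)) now (np.float64(30.0), np.int64(293))
scene -157.8 was (np.float64(-155.7), np.int64(242)) now (np.float64(-147.3), np.int64(255))
scene 112.2 was (np.float64(112.8), np.int64(202)) now (np.float64(121.4), np.int64(200))
scene 21 was (np.float64(19.8), np.int64(264)) now (np.float64(28.3), np.int64(260))
tray now 196 0.04902883665599411 ((0.4690810739994049, -0.17779360711574554), (0.05377509817481041, 0.24310457706451416), 51.74155044555664)
321 0.04808931979765583 ((0.5527718663215637, -0.28726983070373535), (0.04826057329773903, 0.15166518092155457), 29.8864688873291)
```

Emit:
{"op": "servo_tool", "data": {"rows": [[[-16,-50,10],-8,1],[[-32,-100,10],-16,1],[[-48,-150,10],-25,1],[[-64,-200,10],-33,1],[[-80,-250,10],-42,1],[[-96,-300,10],-50,1],[[-112,-350,10],-58,1],[[-123,-383,10],-67,1]]}}

```text
t: 22.0
tcp_pos: [0.5911, 0.1363, 0.3966]
tool_rot: [0.943, 0.332, 0.014, -0.002]
force: [0.8, -0.7, 0.1]
finger_gap: 0.997
```

Emit:
{"op": "servo_tool", "data": {"rows": [[[0,0,0],-8,1],[[0,0,0],-16,1],[[0,0,0],-25,1],[[0,0,0],-33,1],[[0,0,0],-42,1],[[0,0,0],-50,1],[[0,0,0],-58,1],[[0,0,0],-67,1]]}}

```text
t: 22.8
tcp_pos: [0.5907, 0.1363, 0.394]
tool_rot: [0.604, 0.797, 0.011, 0.004]
force: [-0.7, -0.1, -0.3]
finger_gap: 0.996
```

```bash
python3 go.py .5905 .138 .40 120.8
```

```text
t 22.8 tcp [0.5907 0.1363 0.394 ] xhead 105.6 shift [ 1.7  0.4 -6. ] turn -15.2 gap 0.996 F [-0.7 -0.1 -0.3] q [  2.  29.  86.   1.  64. -14.]
```

```bash
python3 - <<'E'
from h import *
M=R.from_quat(sense()['tool_rot']).as_matrix(); print(M[:,2], 'tcp target',np.array([.5905,.138,.172])-.155*M[:,2])
s=snap('top');C=cloud(s);P=C[(C[...,2]>.165)&(C[...,2]<.195)&(np.hypot(C[...,0]-.59,C[...,1]-.138)<.05)]
s=snap('scene');C=cloud(s);Q=C[(C[...,2]>.16)&(C[...,2]<.195)&(np.hypot(C[...,0]-.59,C[...,1]-.138)<.05)];print(len(P),len(Q))
E
python3 go.py .588 .138 .327 120.8
```

```text
[ 0.02027386  0.01275257 -0.99971313] tcp target [0.58735755 0.13602335 0.32695554]
8 104
t 22.9 tcp [0.5908 0.1363 0.3942] xhead 105.3 shift [ 1.9 -3.8 67.2] turn -15.5 gap 1.0 F [0.2 0.3 0.2] q [  2.  29.  86.   1.  64. -13.]
```

Emit:
{"op": "servo_tool", "data": {"rows": [[[0,-5,0],-8,1],[[0,-5,0],-15.5,1],[[0,-5,10],-15.5,1],[[0,-5,30],-15.5,1],[[0,-5,50],-15.5,1],[[0,-5,67],-15.5,1],[[0,-5,67],-15.5,1]]}}

```text
t: 23.6
tcp_pos: [0.5861, 0.1357, 0.3232]
tool_rot: [0.496, 0.868, 0.009, 0.002]
force: [-0.2, -0.2, 0.5]
finger_gap: 1.004
```

Emit:
{"op": "servo_tool", "data": {"rows": [[[0,0,0],0,0],[[0,0,0],0,-0.5],[[0,0,0],0,-1],[[0,0,0],0,-1],[[0,0,0],0,-1],[[0,0,0],0,-1],[[0,0,0],0,-1]], "force": 50}}

```text
t: 24.3
tcp_pos: [0.588, 0.1368, 0.3244]
tool_rot: [0.496, 0.868, 0.011, 0.005]
force: [7.3, 6.1, -1.5]
finger_gap: 0.16
```

```bash
python3 go.py .5874 .136 .327 120.8; python3 car.py | grep -v None; python3 ptr.py | grep ptr
```

```text
t 24.3 tcp [0.588  0.1368 0.3244] xhead 120.5 shift [-0.4 -0.8 -2.7] turn -0.3 gap 0.16 F [ 7.3  6.1 -1.5] q [  2.  34.  90.   1.  55. -29.]
top -157.8 was (np.float64(-157.8), np.int64(312)) now (np.float64(-148.6), np.int64(212))
scene -157.8 was (np.float64(-155.7), np.int64(242)) now (np.float64(-147.0), np.int64(251))
scene 21 was (np.float64(19.8), np.int64(264)) now (np.float64(29.0), np.int64(256))
top ptr 20 [0.4252 0.0821 0.0237] -161.3
scene ptr 21 [0.4295 0.0797 0.0225] -160.1
```

Emit:
{"op": "servo_tool", "data": {"rows": [[[0,0,0],4,-1],[[0,0,0],11,-1],[[0,0,0],18,-1],[[0,0,0],26,-1],[[0,0,0],34,-1],[[0,0,0],42,-1],[[0,0,0],50,-1],[[0,0,0],57,-1]], "force": 60}}

```text
t: 25.3
tcp_pos: [0.5888, 0.1369, 0.3243]
tool_rot: [0.852, 0.524, 0.013, -0.001]
force: [5.3, 1.9, -4.0]
finger_gap: 0.157
```

```bash
python3 go.py .5874 .136 .327 19
```

```text
t 25.3 tcp [0.5888 0.1369 0.3243] xhead 63.2 shift [-1.4 -0.8 -2.7] turn 44.2 gap 0.157 F [ 5.3  1.9 -4. ] q [ 2. 34. 90.  1. 55. 29.]
```

Emit:
{"op": "servo_tool", "data": {"rows": [[[0,0,0],6,-1],[[0,0,0],13,-1],[[0,0,0],21,-1],[[0,0,0],29,-1],[[0,0,0],36,-1],[[0,0,0],41,-1],[[0,0,0],44,-1],[[0,0,0],44,-1]]}}

```text
t: 26.1
tcp_pos: [0.5891, 0.1366, 0.3243]
tool_rot: [0.986, 0.167, 0.012, -0.004]
force: [2.0, -1.3, -4.5]
finger_gap: 0.153
```

Emit:
{"op": "servo_tool", "data": {"rows": [[[0,0,0],0,-1],[[0,0,0],0,-1]]}}

```text
t: 26.3
tcp_pos: [0.5891, 0.1366, 0.3243]
tool_rot: [0.986, 0.168, 0.012, -0.004]
force: [0.5, 1.5, -3.5]
finger_gap: 0.163
```

```bash
python3 go.py .5874 .136 .327 19; python3 ptr.py | grep ptr; python3 - <<'E'
import car
from h import *
for n in('top','scene'):
    s=snap(n); C=cloud(s)
    # bin expected near -161; jars near 109,19,-71
    for a0,off in((109,90),(19,180),(-71,-90)):
        r=car.jc(C,a0)
        if r: print(n,'jar',a0,r,'bin heading',(r[0]+off+180)%360-180)
    P=C[(C[...,2]>.105)&(C[...,2]<.125)][:,:2]; c=np.array([.5905,.138])+.098*np.array([np.cos(np.radians(-161)),np.sin(np.radians(-161))])
    P=P[np.hypot(*(P-c).T)<.078]
    if len(P)>50: r=cv2.minAreaRect(P.astype(np.float32)); d=np.array(r[0])-[.5905,.138]; print(n,'bin',len(P),r,np.degrees(np.arctan2(d[1],d[0])))
    cv2.imwrite(f'pics/e_{n}.png',s['image'])
a=cv2.imread('pics/e_top.png');b=cv2.imread('pics/e_scene.png')
cv2.imwrite('pics/p10.png',np.hstack([cv2.resize(b[150:260,230:370],(560,440),interpolation=cv2.INTER_CUBIC)[:,:400],cv2.resize(a[150:260,220:320],(400,440),interpolation=cv2.INTER_CUBIC)]))
E
```

```text
t 26.3 tcp [0.5891 0.1366 0.3243] xhead 19.3 shift [-1.7 -0.  -2.8] turn 0.3 gap 0.163 F [ 0.5  1.5 -3.5] q [ 2. 34. 90.  1. 55. 73.]
top ptr 20 [0.4257 0.0827 0.0254] -161.4
scene ptr 20 [0.4299 0.0784 0.0227] -159.6
top -157.8 was (np.float64(-157.8), np.int64(312)) now None
top 112.2 was (np.float64(112.0), np.int64(315)) now None
top 21 was (np.float64(21.4), np.int64(301)) now (np.float64(16.8), np.int64(65))
scene -157.8 was (np.float64(-155.7), np.int64(242)) now None
scene 112.2 was (np.float64(112.8), np.int64(202)) now None
scene 21 was (np.float64(19.8), np.int64(264)) now (np.float64(17.0), np.int64(262))
top jar 19 (np.float64(16.8), np.int64(62)) bin heading -163.2
top jar -71 (np.float64(-70.6), np.int64(305)) bin heading -160.6
top bin 83 ((0.5030882954597473, 0.0909537523984909), (0.10363678634166718, 0.07406917959451675), 19.07427978515625) -151.7102177840632
scene jar 19 (np.float64(17.4), np.int64(260)) bin heading -162.60000000000002
scene jar -71 (np.float64(-70.9), np.int64(290)) bin heading -160.9
scene bin 227 ((0.49980106949806213, 0.10251384228467941), (0.10110868513584137, 0.10984921455383301), 19.41419219970703) -158.63196799265853
```

View pics/p10.png

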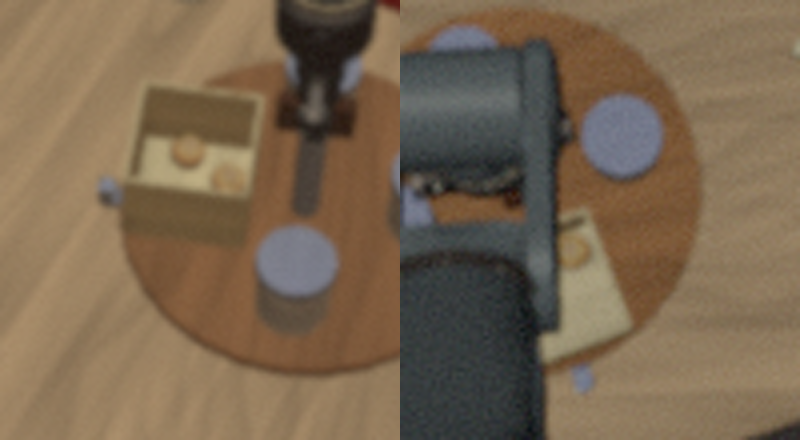

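The bin faces the pointer. In the scene crop the bin at (195,160) sits right behind the pointer stub at (110,190), with two balls visible and the third hidden by the near wall. Bin heading is about -160.7°, pointer about -161.1°. One fine trim, then hold and hand in.

Emit:
{"op": "servo_tool", "data": {"rows": [[[0,0,0],0.3,-1],[[0,0,0],0.3,-1],[[0,0,0],0.3,-1],[[0,0,0],0.3,-1],[[0,0,0],0.3,-1]], "force": 60}}

```text
t: 27.1
tcp_pos: [0.5891, 0.1366, 0.3243]
tool_rot: [0.986, 0.165, 0.012, -0.004]
force: [1.8, 0.0, -2.4]
finger_gap: 0.158
```

```bash
python3 go.py .5874 .136 .327 19; python3 - <<'E'
from h import *
b=snap('scene');C=cloud(b)
k=(abs(C[...,0]-.55)<.1)&(abs(C[...,1]+.29)<.1)&(C[...,2]>.015)&(C[...,2]<.06);P=C[k];print('tray',cv2.minAreaRect(P[:,:2].astype(np.float32)),np.percentile(P[:,2],95))
d=np.load('c0.npz')['si'].astype(int); 
for n,(x,y) in dict(case=(347,125),mallet=(197,357),vase=(282,325),hex=(217,230),cup0=(278,140),cup1=(309,290)).items():
    print(n,np.abs(d[y-18:y+18,x-18:x+18]-b['image'][y-18:y+18,x-18:x+18]).mean().round(1))
s=sense(); print(np.abs(s['qd']).max().round(4),s['finger_gap'])
print(sign_off())
E
```

```text
t 27.1 tcp [0.5891 0.1366 0.3243] xhead 19.0 shift [-1.7 -0.  -2.8] turn -0.0 gap 0.158 F [ 1.8  0.  -2.4] q [ 2. 34. 90.  1. 55. 73.]
tray ((0.552883505821228, -0.2875745892524719), (0.048415955156087875, 0.15112659335136414), 29.883453369140625) 0.0455123586177435
case 3.8
mallet 1.7
vase 1.2
hex 1.2
cup0 7.7
cup1 1.2
0.0015 0.15608623198084637
the job is handed in; nothing more can be done
None
```

I handed the job in at about 27 s of the 72 s allowed, with all three balls in the square bin, the tray back on the bench and the bin at the pointer.

- **Pouring:** the tool can't tilt, so I gripped the tray near its spout and levered it to about 43° on the bin's outer rim. With the arm out of the way, the scene and top views both showed three balls in the bin. In the last view I could see two, with the third hidden behind the near wall.
- **Tray:** it stands flat at about (0.55, -0.29), well clear of the carousel. It swung down the last of its tilt as I loosened the fingers, rather than being lowered all the way.
- **Carousel:** the gripper holds the paddle at 60 N, with the jaws 13–14 mm apart and no motion. After a last 0.3° trim, the bin heading is about -161.0° by the tool. The pointer measured between about -159.6° and -161.4°, depending on the view.

**Not as intended:**
- **Early turning:** levering pushed the carousel about 8–9° anticlockwise before the planned turn.
- **Bench contact:** pressing the tray's spout on the bench reached about 32 N.
- **First attempt:** the first levering try, with a shorter lever, barely tilted the tray.
- **Jar angles:** in the final check the jar opposite the bin, partly hidden by the arm, read 2° off. I trusted the clear jar and the bin edges, which agreed within 0.3°.

**Bystanders:** the mallet, vase, hex keys and the cup beside the vase look unchanged. The drill case and the cup near the base showed slightly larger picture differences. I put that down to the arm being in view there and did not check them separately; the arm never worked near them.

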